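# Back a ratchet carousel up to its loading mark

### The arm

A 6-joint arm with a two-finger parallel gripper is mounted at the origin on a cart in front of the work surface, level with it; the furniture and walls round the work are solid. World frame = base frame: x ahead of the robot, y to its left, z up, the work surface at z = 0. Lengths are in m, angles in rad, forces in N, time in s.
With the tool pointing down it reaches from about 0.425 to 0.95 m from the base axis. Payload 3.5 kg.
Tool frame: the origin (TCP) lies at the very end of the fingers, on their centre line; the grasp point (between the pads) lies ctrl.tcp_to_grasp behind it (ctrl.tcp_to_grasp is the distance from the TCP to the grasp point, in m); z points along the fingers, y is the line along which they close (so a half turn about z gives the same grasp; the last joint's range is limited). The gripper opens to 85 mm and grips with 20 to 120 N. Pads are 22 mm wide; open, the fingers measure 114 mm over their backs; the gripper's body (76 mm by 85 mm) begins 54 mm behind the grasp point. The pads swing forward as they close: fully open they stand 13 mm farther back than shut.
Start: joints at [1.072, 0.286, 1.577, -0, 1.279, -0.15], TCP at [0.231, 0.634, 0.231] pointing down, gripper open.
Joint ranges: [-2.77, 2.77], [-0.9, 2.22], [0.21, 2.48], [-1.53, 4.67], [0.24, 2.81], [-2.84, 2.84]. Speed limits (rad/s): [2.79, 2.79, 3.14, 3.14, 3.14, 3.14].

### API

Orientations are given as a unit quaternion [x, y, z, w].
In Python, from plant import ctrl gives the robot as it stands.
- The arm moves only by the shell command python3 -m inch 'ROWS' [FORCE]. ROWS is JSON, a list of rows, each an object with "slide": the shift along the tool's x, y, z in cm, a list of three; "turn": the turn about the tool's z in rad; "grip": the finger opening in cm, from 0 to 8.54. A call has 1 to 20 rows; each row is the pose to reach, as a shift and turn from the pose commanded when the call began, along the tool's axes at that moment; what a row does not reach only later rows make up. A row lasts 1/10 s, in which the tool goes at most 50 mm and 8.59 degrees, less where a joint would pass 70% of its speed; a pose out of reach is approached as far as the arm can. A call with a gripper value outside its range is refused whole. The fingers move at their own pace and stop on an object; FORCE is the grip in N (left out, the last holds). Time passes only in rows, so rows that repeat a pose let the fingers close. It gives the time, the measured TCP pose, the force, the opening and the grip force at its end, in the units of the state.
- ctrl.get_state(): the state, without advancing time (a new reading comes with each control period).
- ctrl.read_camera(name): name is "scene" or "side" or "wrist"; returns (picture, depth): 480x640x3 uint8, red, green, blue; 480x640 float32, m along the optical axis (not along the pixel's ray), 0 where there is no reading.
- ctrl.camera_info(name): a dict with "K" (3x3 intrinsics, pixels), "D" ([k1, k2, p1, p2, k3] as OpenCV has them; the pictures are not rectified), "camera_from_world" (4x4, takes a point from world to camera coordinates); the wrist camera has in their place "T_tool_cam" (4x4, takes a point from camera to tool coordinates, whose origin is the TCP and whose axes are the flange's). Camera axes: x right, y down, z forward; pixel columns grow to the right and rows downward; lengths in m; the calibration is good to about 2 mm. A picture is of the moment at which its call begins: read the wrist's pose just before it. camera_info takes no time and is no camera call.
- ctrl.sign_off(): hands the job in; it is judged then, once.
The state is a dict: "time": time; "qpos": joint angles; "dq": joint speeds; "joint_efforts": joint torques, N m; "eef_pos": TCP position; "tcp_rot": TCP orientation; "contact_force": force on the tool from outside, world axes, zero at the start; "wrist_torque": the same for the moment, N m; "opening": opening from 0.0 (shut) to 1.0 (fully open); "finger_force": force on a finger pad.
Only numpy, scipy, OpenCV 4.12 (cv2) and the standard library are available. Lean on these libraries where they do the work, as an engineer would, in place of code of your own. Each camera call takes 0.05 s, during which the arm holds its last target. There are 200 camera calls.

### The job

The vial carousel has been indexed too far. Throw its pawl lever outward so that the pawl is lifted clear of the ratchet teeth, then turn the wheel backwards (clockwise seen from above) until the tall drive pin stands in line with the fixed pointer, and leave it there with the pawl still lifted. Do not force the wheel against the pawl, and leave the two small bottles and the timer beside it where they are.

Things in the scene. Friction and masses are not known exactly. Their poses are not given: they have to be found in the camera images.
- turntable_base: Fixed grey base of the carousel: round plate of radius 105 mm, 12 mm thick, with a foot 60 mm wide that reaches 155 mm out along its +y. Origin: underside, on the wheel's vertical axis. Its -x axis points to the pointer, its +y axis to the pawl.
- wheel_centre (a point): Centre of the aluminium ratchet wheel's top face, z = 30 mm, on its axis. The wheel has radius 86 mm; 16 saw teeth on its rim (radius 66 to 86 mm, up to z = 38 mm); seven black vial cups (24 mm across, up to z = 46 mm) and one drive pin, equally spaced on a circle of radius 50 mm; and a nut in the middle up to z = 44 mm.
- drive_pin (a point): Top centre of the tall steel drive pin that stands on the wheel, 50 mm from its axis; the pin is 12 mm thick with a head 18 mm across and 10 mm high; it stands from z = 30 mm to 96 mm. It turns with the wheel and is pushed sideways to turn it.
- carousel (a joint): Turn of the wheel in rad about its vertical axis; 0 when the pin is in line with the pointer, growing counter-clockwise from above. Starts at 1.0 to 1.8, pin on the base's -y side. Counter-clockwise runs free; clockwise the pawl blocks it within a tooth (0.39 rad). With the pawl lifted it turns at about 0.06 N m and stays where it is left.
- pointer (a point): Tip of the dark steel pointer fixed on the base, 89 mm from the wheel's axis along the base's -x, 45 mm high; the post behind it is 14 mm wide and reaches z = 47 mm.
- pawl (a joint): Tilt of the pawl in rad: near 0 to 0.25 when its nose lies in or on the teeth, growing as the ball lever is thrown outward, to the stop at 1.25. Gravity keeps it at either end; it goes over centre at about 0.6. Under 2 N at the ball moves it.
- pawl_knob (a point): Centre of the black ball, 22 mm across, at the end of the pawl's lever (an 8 mm rod, 65 mm from hinge to ball centre). With the pawl down the lever leans 35 degrees towards the wheel's axis and the ball is 75 mm from that axis and 95 mm high; it rises to 107 mm on the way over, and thrown outward it ends 151 mm from the axis, 94 mm high.
- pawl_hinge (a point): Middle of the pawl's horizontal hinge pin, fixed on the base 112 mm from the wheel's axis along the base's +y, 42 mm high; the hinge is parallel to the base's x axis.
- amber_bottle: Bystander: small brown bottle, 34 mm across, 59 mm high, origin under its centre.
- white_bottle: Bystander: white bottle, 47 mm across, 98 mm high, origin under its centre.
- timer: Bystander: white lab timer with three buttons and a display, 62 x 66 x 19 mm, origin under its centre.

How it is judged:
By the outcome, as a careful person would: the job done as asked, in the order asked, and still so for the second after the job is handed in, with the robot touching nothing.
It also fails if it takes over 45 s, if anything falls off the work surface, if the arm or the gripper's body presses on something with over 40 N, if the wrist force passes 120 N, or if a joint passes its speed limit or range.

## Working session

There is one attempt and no reset: what is moved stays moved. The work goes in short steps, Python scripts to look and compute and a shell command to move; the robot and the scene stay as the last step left them, time stands still between calls to the robot, and variables do not carry over. Pictures are saved under pics/ and viewed, at most 10 in all, crops included, and the job is handed in when it is done.

```bash
mkdir -p pics; cat > h.py <<'E'
import numpy as np, cv2
from plant import ctrl
def cam(n):
    s=ctrl.get_state(); i=ctrl.camera_info(n); im,d=ctrl.read_camera(n)
    K=np.array(i["K"]);D=np.array(i["D"])
    if n=="wrist":
        from scipy.spatial.transform import Rotation as R
        T=np.eye(4);T[:3,:3]=R.from_quat(s["tcp_rot"]).as_matrix();T[:3,3]=s["eef_pos"]
        W=T@np.array(i["T_tool_cam"])
    else: W=np.linalg.inv(np.array(i["camera_from_world"]))
    return im,d,K,D,W
def pts(d,K,D,W,uv):
    uv=np.atleast_2d(uv).astype(float)
    n=cv2.undistortPoints(uv.reshape(-1,1,2),K,D).reshape(-1,2)
    z=d[uv[:,1].astype(int),uv[:,0].astype(int)]
    return (np.c_[n*z[:,None],z]@W[:3,:3].T)+W[:3,3]
def ray(K,D,W,uv,h):
    n=cv2.undistortPoints(np.array(uv,float).reshape(-1,1,2),K,D).reshape(-1,2)
    r=np.c_[n,np.ones(len(n))]@W[:3,:3].T; o=W[:3,3]
    return o+r*((h-o[2])/r[:,2])[:,None]
E
python3 - <<'E'
from h import *
print(ctrl.get_state(), ctrl.tcp_to_grasp)
for n in("scene","side","wrist"):
    im,d,K,D,W=cam(n); np.savez(f"{n}0.npz",im=im,d=d,K=K,D=D,W=W); cv2.imwrite(f"pics/{n}0.png",im[:,:,::-1]); print(n,W.round(3))
E
```

```text
{'time': 0.0, 'qpos': array([ 1.07199156e+00,  2.87195162e-01,  1.57819716e+00,  5.72690001e-06,
        1.27859979e+00, -1.50008691e-01]), 'dq': array([-0.0001855 , -0.00031818,  0.00102087,  0.00057823,  0.00082069,
        0.00088512]), 'joint_efforts': array([-7.86893779e-04, -4.05970538e+01, -2.92633402e+01, -1.00158975e-04,
        5.59372726e-03, -4.83752046e-06]), 'eef_pos': array([0.23034683, 0.63377218, 0.2299166 ]), 'tcp_rot': array([ 1.73516028e-01,  9.84830315e-01, -1.13627670e-03, -3.85007306e-04]), 'contact_force': array([-0.34042577,  0.38192836, -0.7011754 ]), 'wrist_torque': array([ 0.0073703 , -0.04938775, -0.00746937]), 'finger_force': 0.0, 'opening': 1.0000129168278604} 0.0187
scene [[ 0.583 -0.355  0.731 -0.331]
 [-0.813 -0.241  0.53  -0.53 ]
 [-0.012 -0.903 -0.429  0.563]
 [ 0.     0.     0.     1.   ]]
side [[ 0.865 -0.249  0.436 -0.011]
 [-0.502 -0.448  0.74  -0.853]
 [ 0.011 -0.859 -0.512  0.696]
 [ 0.     0.     0.     1.   ]]
wrist [[ 0.342  0.901  0.269  0.161]
 [ 0.94  -0.327 -0.1    0.661]
 [-0.003  0.287 -0.958  0.373]
 [ 0.     0.     0.     1.   ]]
```

View pics/scene0.png

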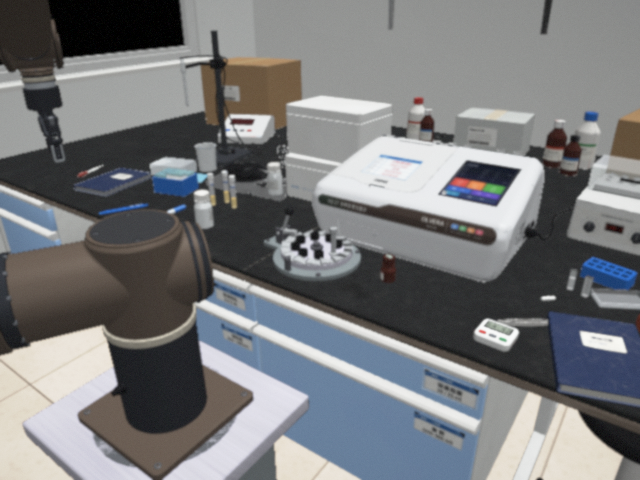

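View pics/side0.png

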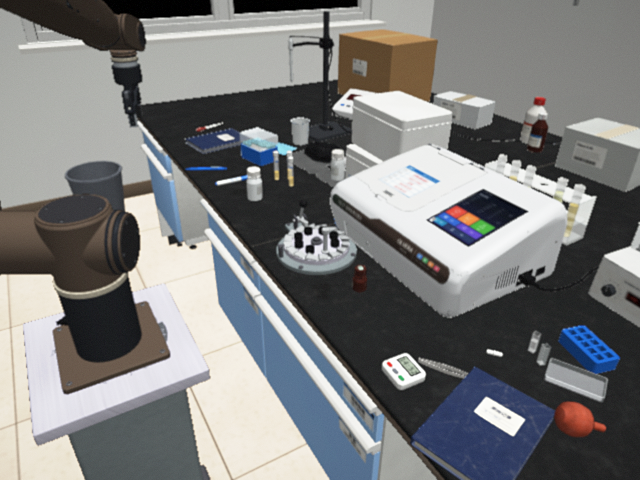

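The carousel is at about (317,255) in scene and (317,248) in side. The foot and lever point up-left in scene. The amber bottle is at (389,267), the white bottle at (204,208), the timer at (497,333), and the analyser is close behind. I'll crop in.

```bash
python3 - <<'E'
from h import *
a=[]
for n in("scene","side"):
    z=np.load(n+"0.npz"); im,d,K,D,W=[z[k] for k in("im","d","K","D","W")]
    c=im[190:300,250:400] if n=="scene" else im[185:295,250:400]
    a.append(cv2.resize(c,None,fx=5,fy=5,interpolation=cv2.INTER_CUBIC)[:, :400*5])
    print(n,pts(d,K,D,W,[[317,265],[317,245],[389,267],[204,208],[360,278],[254,184]]).round(3))
    cv2.imwrite(f"pics/{n}c.png",a[-1][:,:,::-1])
E
```

```text
scene [[ 0.464  0.049  0.029]
 [ 0.527  0.094  0.04 ]
 [ 0.528 -0.096  0.04 ]
 [ 0.505  0.453  0.061]
 [ 0.508 -0.036  0.002]
 [ 0.847  0.587  0.003]]
side [[ 0.49   0.024  0.014]
 [ 0.523  0.082  0.03 ]
 [ 0.613 -0.103  0.042]
 [ 0.531  1.125 -0.339]
 [ 0.53  -0.104  0.04 ]
 [ 0.511  0.454  0.054]]
```

View pics/sidec.png

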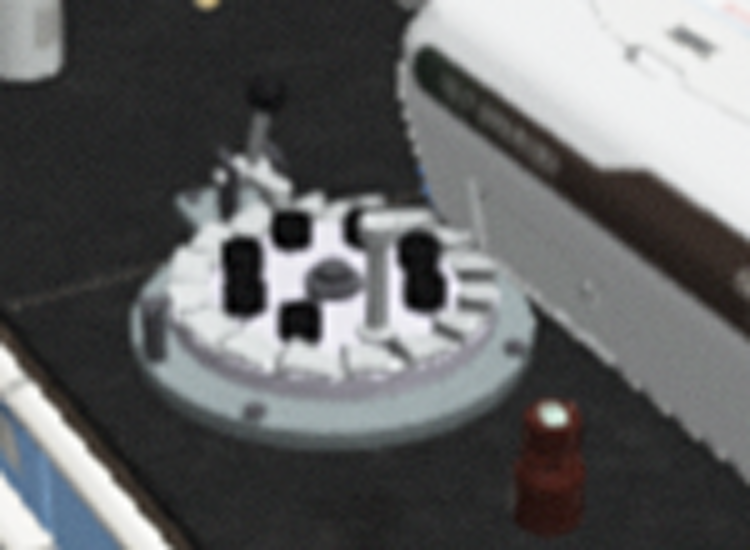

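View pics/scenec.png

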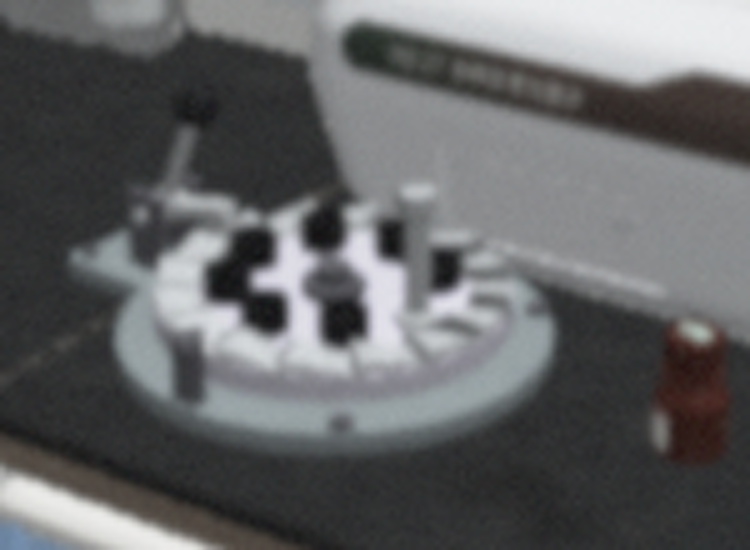

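Side: knob at px (303.2,203.6), pin top (329,228.6), pointer (281.4,245), nut (316.6,239.5). Scene: knob (288.8,210.6), pin top (333.6,228), pointer (287.4,257), nut (317,244). Next I cast rays onto the known heights.

```bash
python3 - <<'E'
from h import *
P={"side":dict(knob=(303.2,203.6,.095),pin=(329,228.6,.096),ptr=(281.4,245,.047),nut=(316.6,239.5,.044),amber=(360.5,267.5,.059)),
"scene":dict(knob=(288.8,210.6,.095),pin=(333.6,228,.096),ptr=(287.4,257,.047),nut=(317,244.3,.044),amber=(389.5,256.3,.059))}
for n in P:
    z=np.load(n+"0.npz"); d,K,D,W=[z[k] for k in("d","K","D","W")]
    r={k:ray(K,D,W,[v[:2]],v[2])[0] for k,v in P[n].items()}
    c=r["nut"]
    for k in r: v=(r[k]-c)[:2]; print(n,k,r[k].round(3),"r",np.hypot(*v).round(3),"ang",np.degrees(np.arctan2(v[1],v[0])).round(1))
    # depth points: analyser closest, base plate z ~12mm
    u,vv=np.meshgrid(np.arange(640),np.arange(480)); uv=np.c_[u.ravel(),vv.ravel()]
    p=pts(d,K,D,W,uv); ok=d.ravel()>0
    near=ok&(np.hypot(p[:,0]-c[0],p[:,1]-c[1])<.3)&(p[:,2]>.12)
    q=p[near]; i=np.argsort(np.hypot(*(q-c)[:,:2].T))[:5]; print(q[i].round(3), q[:,2].max().round(3))
E
```

```text
side knob [0.543 0.192 0.095] r 0.107 ang 80.1
side pin [0.534 0.042 0.096] r 0.046 ang -78.5
side ptr [0.432 0.102 0.047] r 0.093 ang 170.6
side nut [0.524 0.086 0.044] r 0.0 ang 0.0
side amber [ 0.539 -0.092  0.059] r 0.179 ang -85.4
[[0.603 0.094 0.123]
 [0.604 0.096 0.128]
 [0.604 0.082 0.122]
 [0.604 0.077 0.124]
 [0.605 0.092 0.121]] 0.199
scene knob [0.554 0.198 0.095] r 0.11 ang 74.3
scene pin [0.527 0.047 0.096] r 0.045 ang -85.7
scene ptr [0.43  0.105 0.047] r 0.095 ang 171.9
scene nut [0.524 0.092 0.044] r 0.0 ang 0.0
scene amber [ 0.54  -0.091  0.059] r 0.183 ang -85.1
[[0.601 0.096 0.124]
 [0.602 0.094 0.122]
 [0.603 0.092 0.125]
 [0.604 0.089 0.13 ]
 [0.603 0.077 0.12 ]] 0.2
```

```bash
python3 - <<'E'
from h import *
for n in("scene","side"):
    z=np.load(n+"0.npz"); d,K,D,W=[z[k] for k in("d","K","D","W")]
    u,vv=np.meshgrid(np.arange(640),np.arange(480)); p=pts(d,K,D,W,np.c_[u.ravel(),vv.ravel()]); p=p[d.ravel()>0]
    for y in np.arange(-.05,.4,.05):
        print(n,round(y,2),[ (round(float(np.percentile(q,3)),3),len(q)) if len(q:=p[(abs(p[:,1]-y)<.025)&(p[:,0]>.56)&(p[:,0]<.8)&(p[:,2]>a)&(p[:,2]<=b),0])>5 else None for a,b in((.02,.07),(.07,.12),(.12,.16),(.16,.3))])
E
python3 -m inch '[{"slide":[-3,-3,-1],"grip":0},{"slide":[-8,-8,-2],"grip":0},{"slide":[-12,-12,-2],"grip":0},{"slide":[-16,-16,-2],"grip":0},{"slide":[-20,-20,-2],"grip":0},{"slide":[-24,-24,-2],"grip":0},{"slide":[-28,-28,-2],"grip":0},{"slide":[-32,-32,-2],"grip":0},{"slide":[-35,-36,-2],"grip":0},{"slide":[-38,-40,-2],"grip":0},{"slide":[-40,-42,-2],"grip":0},{"slide":[-40,-42,-2],"grip":0},{"slide":[-40,-42,-2],"grip":0},{"slide":[-40,-42,-2],"grip":0},{"slide":[-40,-42,-2],"grip":0},{"slide":[-40,-42,-2],"grip":0}]'
python3 - <<'E'
from h import *
im,d,K,D,W=cam("wrist"); np.savez("w1.npz",im=im,d=d,K=K,D=D,W=W); cv2.imwrite("pics/w1.png",im[:,:,::-1])
E
```

```text
scene -0.05 [(0.609, 300), (0.601, 368), (0.604, 540), (0.668, 639)]
scene 0.0 [(0.607, 297), (0.601, 345), (0.604, 489), (0.671, 587)]
scene 0.05 [(0.564, 396), (0.602, 322), (0.604, 498), (0.67, 553)]
scene 0.1 [(0.562, 318), (0.601, 310), (0.604, 441), (0.668, 519)]
scene 0.15 [(0.562, 205), (0.602, 229), (0.605, 333), (0.671, 341)]
scene 0.2 [None, None, None, None]
scene 0.25 [None, None, None, None]
scene 0.3 [None, None, None, None]
scene 0.35 [None, None, None, None]
side -0.05 [(0.607, 146), (0.602, 215), (0.605, 483), (0.674, 668)]
side 0.0 [(0.562, 166), (0.602, 197), (0.605, 412), (0.676, 608)]
side 0.05 [(0.562, 306), (0.603, 173), (0.606, 428), (0.674, 542)]
side 0.1 [(0.564, 289), (0.602, 171), (0.605, 367), (0.675, 498)]
side 0.15 [(0.561, 115), (0.603, 92), (0.607, 259), (0.68, 277)]
side 0.2 [None, None, None, None]
side 0.25 [None, None, None, None]
side 0.3 [None, None, None, None]
side 0.35 [None, None, None, None]$[0]: bad value
```

View pics/w1.png

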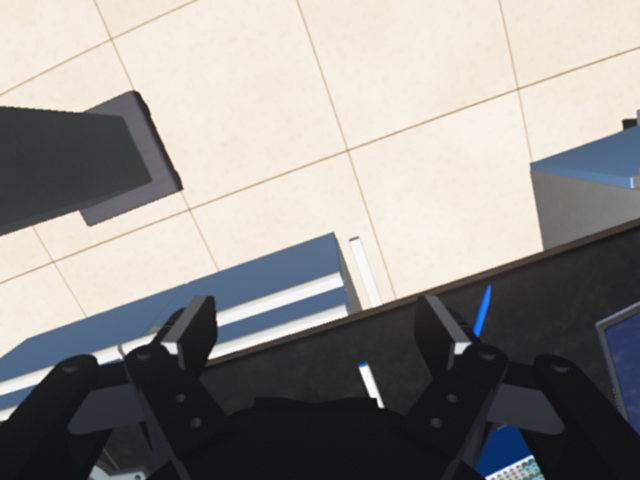

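The wrist view shows only floor and bench edge, because the arm never moved: the rows were refused, probably for lack of "turn". I'll add it.

```bash

python3 -m inch '[{"slide":[-3,-3,-1],"turn":0,"grip":0},{"slide":[-7,-7,-2],"turn":0,"grip":0},{"slide":[-10,-10,-2],"turn":0,"grip":0},{"slide":[-13,-13,-2],"turn":0,"grip":0},{"slide":[-16,-16,-2],"turn":0,"grip":0},{"slide":[-19,-19,-2],"turn":0,"grip":0},{"slide":[-22,-22,-2],"turn":0,"grip":0},{"slide":[-25,-25,-2],"turn":0,"grip":0},{"slide":[-28,-28,-2],"turn":0,"grip":0},{"slide":[-31,-31,-2],"turn":0,"grip":0},{"slide":[-34,-34,-2],"turn":0,"grip":0},{"slide":[-37,-37,-2],"turn":0,"grip":0},{"slide":[-40,-40,-2],"turn":0,"grip":0},{"slide":[-40,-42,-2],"turn":0,"grip":0},{"slide":[-40,-42,-2],"turn":0,"grip":0},{"slide":[-40,-42,-2],"turn":0,"grip":0},{"slide":[-40,-42,-2],"turn":0,"grip":0},{"slide":[-40,-42,-2],"turn":0,"grip":0}]'
python3 - <<'E'
from h import *
im,d,K,D,W=cam("wrist"); np.savez("w1.npz",im=im,d=d,K=K,D=D,W=W); cv2.imwrite("pics/w1b.png",im[:,:,::-1])
E
```

```text
time: 2.0
eef_pos: [0.4629, 0.104, 0.2513]
tcp_rot: [0.173, 0.985, 0.0, 0.0]
contact_force: [0.2, 0.4, 0.0]
opening: -0.003
finger_force: 0.0
```

View pics/w1b.png

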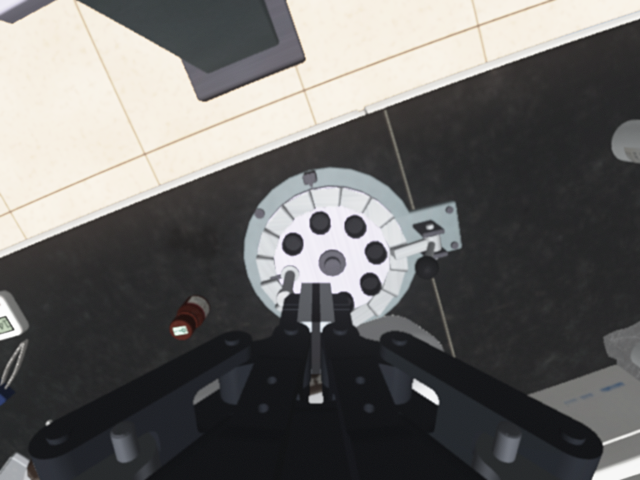

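The wrist view shows the nut at (332,261), pin head at (289,272), pointer at (309,180), knob at (428,267) and hinge post at about (430,238). The closed fingertips are at (316,285).

```bash
python3 - <<'E'
from h import *
z=np.load("w1.npz"); im,d,K,D,W=[z[k] for k in("im","d","K","D","W")]
g=im.astype(int)
def blob(x,y,r,f):
    m=np.zeros(d.shape,bool); m[y-r:y+r,x-r:x+r]=f[y-r:y+r,x-r:x+r]; v,u=np.nonzero(m); return u.mean(),v.mean(),len(u)
print(blob(428,267,13,g.max(2)<35))
hgt=pts(d,K,D,W,[[428,267],[289,272],[332,261],[309,176],[309,183],[430,238]]); print(hgt.round(3))
b=blob(428,267,13,g.max(2)<35)
C=ray(K,D,W,[(332,261)],.044)[0]
for n,uv,h in(("knob",b[:2],.095),("knob",b[:2],.103),("pin",(289,272),.096),("ptr",(309,183),.046)):
    r=ray(K,D,W,[uv],h)[0]; v=(r-C)[:2]; print(n,r.round(4),np.hypot(*v).round(4),np.degrees(np.arctan2(v[1],v[0])).round(1))
# plate circle: points at z~12mm
u,vv=np.meshgrid(np.arange(640),np.arange(480)); m=(g[:,:,1]-g[:,:,0]>5)&(g.min(2)>90)
q=ray(K,D,W,np.c_[u[m],vv[m]],.012); q=q[np.hypot(*(q-C)[:,:2].T)<.12]
(c,rad)=cv2.minEnclosingCircle(q[np.hypot(*(q-C)[:,:2].T)<.11][:,:2].astype(np.float32)); print("C",C.round(4),"plate",c,rad)
x0,y0=220,140; c=cv2.resize(im[150:320,230:480],None,fx=3,fy=3,interpolation=cv2.INTER_CUBIC); cv2.imwrite("pics/w1c.png",c[:,:,::-1])
E
```

```text
(np.float64(428.2916666666667), np.float64(259.5416666666667), 24)
[[0.533 0.187 0.111]
 [0.52  0.053 0.042]
 [0.523 0.102 0.044]
 [0.428 0.111 0.046]
 [0.434 0.108 0.046]
 [0.532 0.209 0.05 ]]
knob [0.5338 0.1923 0.095 ] 0.0905 83.2
knob [0.5301 0.1906 0.103 ] 0.0885 85.5
pin [0.5006 0.0647 0.096 ] 0.0439 -121.0
ptr [0.4343 0.1082 0.046 ] 0.0891 176.2
C [0.5232 0.1024 0.044 ] plate (0.5266696214675903, 0.10415708273649216) 0.10861241817474365
```

View pics/w1c.png

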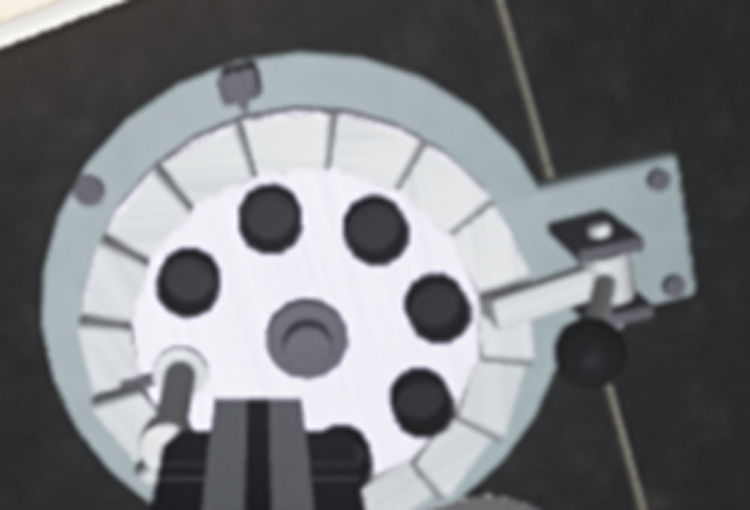

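The crop shows the pin's base at crop (182,365), full-frame (290.7,271.5), and its head at (160,445), full-frame (283.3,298.3). The knob is at (427.3,267.3), pointer tip (311.7,187) and nut top (332.3,263.3). What I first took for the pin head was its foot, so I'm recomputing.

```bash
python3 - <<'E'
from h import *
z=np.load("w1.npz"); im,d,K,D,W=[z[k] for k in("im","d","K","D","W")]
C=ray(K,D,W,[(332.3,263.3)],.044)[0]; print(C.round(4))
for n,uv,h in(("knob",(427.3,267.3),.095),("knob",(427.3,267.3),.103),("pinhead",(283.3,298.3),.096),("pinfoot",(290.7,271.5),.030),("ptr",(311.7,187),.045),("hinge",(432,240),.05)):
    r=ray(K,D,W,[uv],h)[0]; v=(r-C)[:2]; print(n,r.round(4),np.hypot(*v).round(4),np.degrees(np.arctan2(v[1],v[0])).round(1))
E
```

```text
[0.5259 0.1018 0.044 ]
knob [0.5412 0.1894 0.095 ] 0.0889 80.1
knob [0.5372 0.1878 0.103 ] 0.0868 82.5
pinhead [0.5243 0.0496 0.096 ] 0.0523 -91.7
pinfoot [0.5244 0.0523 0.03  ] 0.0496 -91.7
ptr [0.4392 0.1094 0.045 ] 0.087 175.0
hinge [0.5348 0.2109 0.05  ] 0.1094 85.3
```

Geometry now agrees: centre (0.526,0.102), base +y at 85°, carousel about 1.63, knob at r 88 mm. Next I move above the inner side of the knob, square up, and go down.

```bash

python3 -m inch '[{"slide":[-1.5,2.4,0],"turn":-0.1,"grip":0},{"slide":[-3,4.8,0],"turn":-0.2,"grip":0},{"slide":[-4.6,7.2,0],"turn":-0.26,"grip":0},{"slide":[-4.6,7.2,2],"turn":-0.26,"grip":0},{"slide":[-4.6,7.2,4.5],"turn":-0.26,"grip":0},{"slide":[-4.6,7.2,7],"turn":-0.26,"grip":0},{"slide":[-4.6,7.2,9.5],"turn":-0.26,"grip":0},{"slide":[-4.6,7.2,12],"turn":-0.26,"grip":0},{"slide":[-4.6,7.2,14],"turn":-0.26,"grip":0},{"slide":[-4.6,7.2,16],"turn":-0.26,"grip":0},{"slide":[-4.6,7.2,16.5],"turn":-0.26,"grip":0},{"slide":[-4.6,7.2,16.5],"turn":-0.26,"grip":0}]'
```

```text
time: 3.25
eef_pos: [0.5302, 0.1554, 0.0855]
tcp_rot: [0.044, 0.999, -0.0, -0.001]
contact_force: [-0.1, -0.3, -0.8]
opening: -0.0
finger_force: 0.0
```

Now push 6.8 cm outward along tool y. The tool y axis is now (0.088,0.996), i.e. along the base's +y.

```bash

python3 -m inch '[{"slide":[0,0.5,0],"turn":0,"grip":0},{"slide":[0,1,0],"turn":0,"grip":0},{"slide":[0,1.5,0],"turn":0,"grip":0},{"slide":[0,2,0],"turn":0,"grip":0},{"slide":[0,2.5,0],"turn":0,"grip":0},{"slide":[0,3,0],"turn":0,"grip":0},{"slide":[0,3.5,0],"turn":0,"grip":0},{"slide":[0,4,0],"turn":0,"grip":0},{"slide":[0,4.5,0],"turn":0,"grip":0},{"slide":[0,5,0],"turn":0,"grip":0},{"slide":[0,5.5,0],"turn":0,"grip":0},{"slide":[0,6,0],"turn":0,"grip":0},{"slide":[0,6.4,0],"turn":0,"grip":0},{"slide":[0,6.8,0],"turn":0,"grip":0},{"slide":[0,6.8,0],"turn":0,"grip":0},{"slide":[0,6.8,0],"turn":0,"grip":0}]'
python3 -m inch '[{"slide":[0,0,-3],"turn":0,"grip":2},{"slide":[0,-1,-7],"turn":0.1,"grip":4},{"slide":[0,-3,-11],"turn":0.2,"grip":4},{"slide":[1,-5,-14],"turn":0.2,"grip":4},{"slide":[3,-8,-15],"turn":0.2,"grip":4},{"slide":[5,-10,-15],"turn":0.2,"grip":4},{"slide":[7,-11,-15],"turn":0.2,"grip":4},{"slide":[7,-11,-15],"turn":0.2,"grip":4},{"slide":[7,-11,-15],"turn":0.2,"grip":4}]'
python3 - <<'E'
from h import *
im,d,K,D,W=cam("wrist"); np.savez("w2.npz",im=im,d=d,K=K,D=D,W=W); cv2.imwrite("pics/w2.png",im[:,:,::-1])
E
```

```text
time: 4.85
eef_pos: [0.5369, 0.2226, 0.0863]
tcp_rot: [0.044, 0.999, -0.0, -0.0]
contact_force: [-0.0, 0.3, 0.1]
opening: -0.002
finger_force: 0.0
time: 5.75
eef_pos: [0.4576, 0.1191, 0.2366]
tcp_rot: [0.144, 0.99, 0.0, 0.001]
contact_force: [-1.2, -0.2, -0.3]
opening: 0.472
finger_force: 0.0
```

View pics/w2.png

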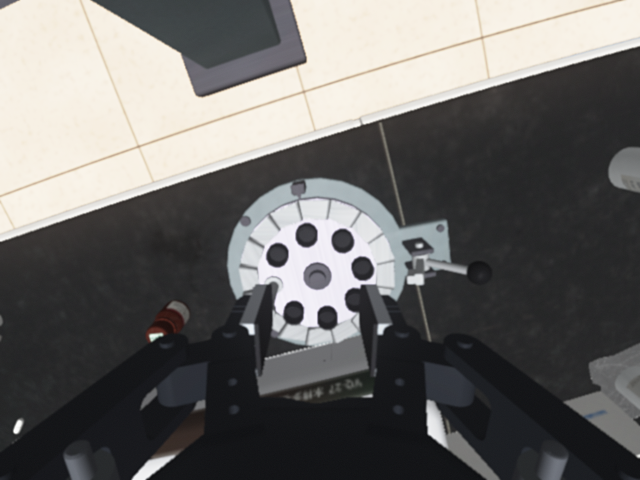

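The ball is now at (480,272), well outward of the hinge post, so the lever is thrown. Next the gripper goes over the pin, closing direction tangential. I checked joint 6: the tool's x axis should face the axis, so turn +1.31.

```bash
python3 - <<'E'
from h import *
z=np.load("w2.npz"); d,K,D,W=[z[k] for k in("d","K","D","W")]
C=ray(K,D,W,[(317,276)],.044)[0]; k=ray(K,D,W,[(480,272)],.094)[0]; print(C,k,np.hypot(*(k-C)[:2])); f=ray(K,D,W,[(274,284)],.03)[0];print(f); p=ray(K,D,W,[(299,195)],.045)[0];print(p, ctrl.get_state()["qpos"])
E
python3 -m inch '[{"slide":[-1,-0.5,0],"turn":0.15,"grip":4},{"slide":[-2,-1,0],"turn":0.3,"grip":4},{"slide":[-3,-1.5,0],"turn":0.45,"grip":4},{"slide":[-4,-2,0],"turn":0.6,"grip":4},{"slide":[-5,-2.5,0],"turn":0.75,"grip":4},{"slide":[-6,-3,0],"turn":0.9,"grip":4},{"slide":[-7,-3.5,0],"turn":1.05,"grip":4},{"slide":[-8,-4,1],"turn":1.2,"grip":4},{"slide":[-8.3,-4.5,3],"turn":1.31,"grip":4},{"slide":[-8.3,-4.5,6],"turn":1.31,"grip":4},{"slide":[-8.3,-4.5,9],"turn":1.31,"grip":4},{"slide":[-8.3,-4.5,11],"turn":1.31,"grip":4},{"slide":[-8.3,-4.5,12.5],"turn":1.31,"grip":4},{"slide":[-8.3,-4.5,12.5],"turn":1.31,"grip":4},{"slide":[-8.3,-4.5,12.5],"turn":1.31,"grip":4}]'
python3 - <<'E'
from h import *
o=[]
for n in("scene","side"):
    im,d,K,D,W=cam(n); o.append(cv2.resize(im[180:300,250:400],None,fx=2.6,fy=4,interpolation=cv2.INTER_CUBIC))
cv2.imwrite("pics/s3.png",np.hstack(o)[:,:,::-1])
print(ctrl.get_state()["qpos"])
E
```

```text
[0.52460376 0.10197595 0.044     ] [0.54325415 0.25196602 0.094     ] 0.15114515529478367
[0.52596936 0.05137537 0.03      ]
[0.43598896 0.10964487 0.045     ] [ 3.99535444e-02 -1.77332006e-01  2.05110685e+00  1.71789102e-04
  1.26676952e+00 -1.24183495e+00]
time: 7.3
eef_pos: [0.5249, 0.0526, 0.1117]
tcp_rot: [0.717, 0.697, 0.0, 0.0]
contact_force: [-0.3, 0.4, 0.8]
opening: 0.469
finger_force: 0.0
[-9.27093888e-02  9.48206006e-02  2.03093474e+00  1.11522427e-05
  1.01299021e+00 -6.48868400e-02]
```

View pics/s3.png

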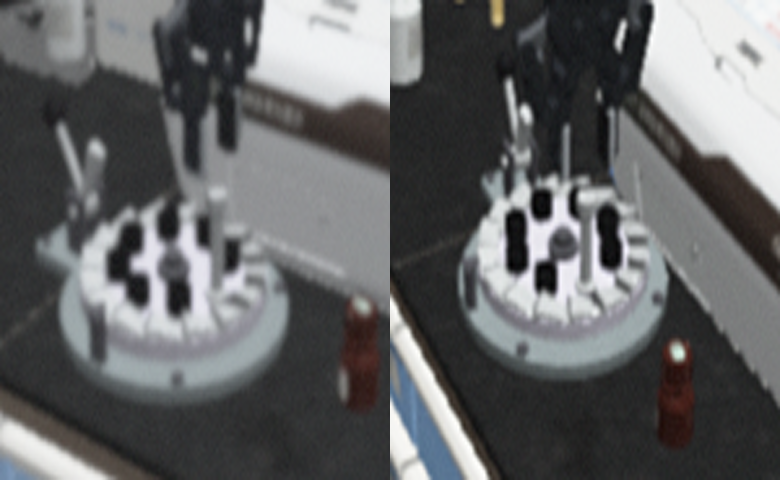

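```bash
python3 - <<'E'
from h import *
for n in("scene","side"):
    z=np.load(n+"0.npz"); K,D,W=z["K"],z["D"],z["W"]; V=np.linalg.inv(W)
    q=cv2.projectPoints(np.array([[.5249,.0526,.118],[.5245,.052,.096],[.5249-.02,.0526,.118],[.5249+.02,.0526,.118]]),cv2.Rodrigues(V[:3,:3])[0],V[:3,3],K,D)[0].reshape(-1,2)
    print(n,q.round(1), ((q-[250,180])*[2.6,4]).round(0).tolist())
E
```

```text
scene [[331.1 218.9]
 [331.2 227.9]
 [326.  221.8]
 [336.  216. ]] [[211.0, 155.0], [211.0, 192.0], [198.0, 167.0], [224.0, 144.0]]
side [[323.8 219.6]
 [323.7 227.7]
 [316.6 221.6]
 [330.8 217.7]] [[192.0, 159.0], [191.0, 191.0], [173.0, 166.0], [210.0, 151.0]]
```

Projection shows the fingers within about 5 mm of the pin. I'll open a little wider, nudge, descend, then narrow to a loose cage round the head.

```bash

python3 -m inch '[{"slide":[-0.2,0.2,0],"turn":0,"grip":5},{"slide":[-0.2,0.2,0],"turn":0,"grip":5},{"slide":[-0.2,0.2,1],"turn":0,"grip":5},{"slide":[-0.2,0.2,2],"turn":0,"grip":5},{"slide":[-0.2,0.2,3],"turn":0,"grip":5},{"slide":[-0.2,0.2,4],"turn":0,"grip":5},{"slide":[-0.2,0.2,5],"turn":0,"grip":5},{"slide":[-0.2,0.2,5.2],"turn":0,"grip":5}]'
python3 -m inch '[{"slide":[0,0,0],"turn":0,"grip":2.2},{"slide":[0,0,0],"turn":0,"grip":2.2},{"slide":[0,0,0],"turn":0,"grip":2.2},{"slide":[0,0,0],"turn":0,"grip":2.2},{"slide":[0,0,0],"turn":0,"grip":2.2},{"slide":[0,0,0],"turn":0,"grip":2.2},{"slide":[0,0,0],"turn":0,"grip":2.2},{"slide":[0,0,0],"turn":0,"grip":2.2}]' 20
python3 - <<'E'
from h import *
o=[]
for n in("scene","side"):
    im,d,K,D,W=cam(n); o.append(cv2.resize(im[180:300,250:400],None,fx=2.6,fy=4,interpolation=cv2.INTER_CUBIC))
cv2.imwrite("pics/s4.png",np.hstack(o)[:,:,::-1])
# arc waypoints: per 5 cm/cm, tool frame
from scipy.spatial.transform import Rotation as R
s=ctrl.get_state(); p=s["eef_pos"]; A=R.from_quat(s["tcp_rot"]).as_matrix(); C=np.array([.5255,.102])
a0=np.arctan2(p[1]-C[1],p[0]-C[0]); print(np.degrees(a0))
for k in range(1,20):
    t=np.radians(5*k); a=a0-t; w=np.r_[C+.05*np.array([np.cos(a),np.sin(a)]),p[2]]
    print(k,(A.T@(w-p)*100).round(2)[:2],round(t,3))
E
```

```text
time: 8.2
eef_pos: [0.5248, 0.0505, 0.0572]
tcp_rot: [0.717, 0.697, -0.001, -0.001]
contact_force: [0.1, -0.0, -0.8]
opening: 0.585
finger_force: 0.0
time: 9.0
eef_pos: [0.5261, 0.0504, 0.0593]
tcp_rot: [0.717, 0.697, 0.0, 0.0]
contact_force: [0.3, 0.3, -0.0]
opening: 0.261
finger_force: 0.0
-89.32968781953464
1 [ 0.16 -0.44] 0.087
2 [ 0.2  -0.88] 0.175
3 [ 0.28 -1.31] 0.262
4 [ 0.39 -1.73] 0.349
5 [ 0.54 -2.14] 0.436
6 [ 0.73 -2.53] 0.524
7 [ 0.95 -2.91] 0.611
8 [ 1.2  -3.26] 0.698
9 [ 1.48 -3.6 ] 0.785
10 [ 1.79 -3.9 ] 0.873
11 [ 2.13 -4.18] 0.96
12 [ 2.48 -4.43] 1.047
13 [ 2.86 -4.65] 1.134
14 [ 3.26 -4.83] 1.222
15 [ 3.67 -4.98] 1.309
16 [ 4.09 -5.09] 1.396
17 [ 4.52 -5.16] 1.484
18 [ 4.96 -5.2 ] 1.571
19 [ 5.39 -5.2 ] 1.658
```

View pics/s4.png

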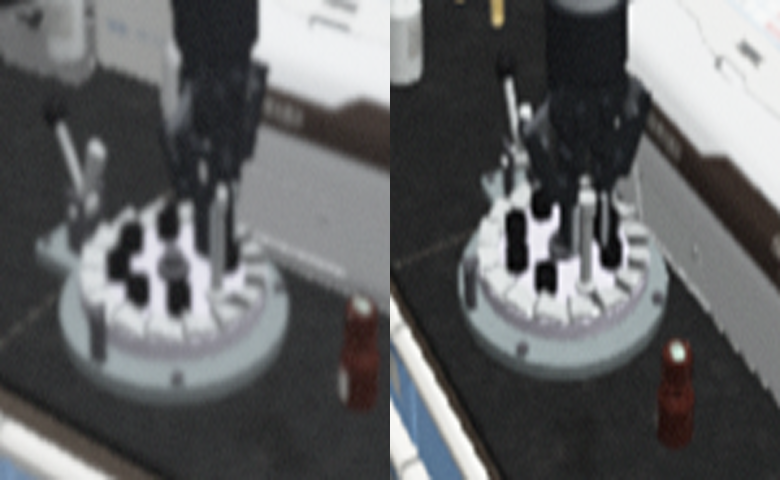

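In both views the pin sits in front of the fingers, on the −y side, with its head tip at about (220,190) and (586,190). The gripper may be too far inward. I'll check with depth points from all views, numerically.

```bash
python3 - <<'E'
from h import *
u,v=np.meshgrid(np.arange(640),np.arange(480)); uv=np.c_[u.ravel(),v.ravel()]
def rep(n,im,d,K,D,W):
    p=pts(d,K,D,W,uv); g=im.reshape(-1,3).astype(int); ok=d.ravel()>0
    for a,b in((.05,.07),(.07,.085),(.085,.1)):
        m=ok&(np.hypot(p[:,0]-.526,p[:,1]-.05)<.03)&(p[:,2]>a)&(p[:,2]<b)
        if m.sum(): print(n,a,m.sum(),np.median(p[m],0).round(4),p[m].min(0).round(3),p[m].max(0).round(3),"rgb",np.median(g[m],0))
    # outer black cups tops: z 40-50 dark
    m=ok&(np.hypot(p[:,0]-.526,p[:,1]-.1)<.075)&(p[:,2]>.043)&(p[:,2]<.05)&(g.max(1)<50)
    if m.sum()>20: print("  cups",m.sum(),cv2.minEnclosingCircle(p[m][:,:2].astype(np.float32)))
for n in("scene0","side0","w1","w2"):
    z=np.load(n+".npz"); rep(n,*[z[k] for k in("im","d","K","D","W")])
c=cam("wrist"); np.savez("w4.npz",**dict(zip(("im","d","K","D","W"),c))); rep("w4",*c)
E
```

```text
scene0 0.05 40 [0.5228 0.0453 0.0604] [0.52  0.042 0.051] [0.529 0.052 0.07 ] rgb [114. 116. 117.]
scene0 0.07 27 [0.5223 0.0455 0.0772] [0.519 0.043 0.071] [0.53  0.051 0.084] rgb [111. 112. 113.]
scene0 0.085 57 [0.5226 0.047  0.0947] [0.517 0.039 0.086] [0.536 0.058 0.099] rgb [138. 142. 143.]
  cups 110 ((0.5294789671897888, 0.09673047065734863), 0.062408749014139175)
side0 0.05 39 [0.524  0.0438 0.0606] [0.519 0.038 0.05 ] [0.532 0.052 0.07 ] rgb [125. 126. 129.]
side0 0.07 21 [0.5243 0.0439 0.0775] [0.519 0.037 0.071] [0.53  0.052 0.084] rgb [112. 113. 116.]
side0 0.085 41 [0.5247 0.0446 0.0926] [0.517 0.036 0.085] [0.534 0.056 0.095] rgb [142. 147. 146.]
  cups 34 ((0.524401843547821, 0.09811072051525116), 0.05801994353532791)
w1 0.05 84 [0.5209 0.0538 0.0609] [0.519 0.046 0.05 ] [0.529 0.057 0.07 ] rgb [90. 91. 94.]
w1 0.07 38 [0.5208 0.0539 0.0747] [0.52  0.047 0.07 ] [0.526 0.057 0.079] rgb [88.  89.5 92. ]
w1 0.085 172 [0.5204 0.0498 0.0954] [0.516 0.042 0.086] [0.531 0.059 0.098] rgb [205.5 207.5 211.5]
  cups 155 ((0.526663064956665, 0.10283198207616806), 0.060036659240722656)
w2 0.05 48 [0.5232 0.056  0.0596] [0.52  0.054 0.05 ] [0.529 0.057 0.07 ] rgb [87. 88. 91.]
w2 0.07 15 [0.5241 0.0561 0.0736] [0.522 0.055 0.071] [0.528 0.057 0.08 ] rgb [77. 77. 81.]
w2 0.085 35 [0.5258 0.0588 0.0922] [0.521 0.057 0.086] [0.532 0.06  0.097] rgb [153. 151. 159.]
  cups 228 ((0.527744710445404, 0.1011894941329956), 0.06098678708076477)
w4 0.05 947 [0.5261 0.0565 0.0648] [0.502 0.04  0.05 ] [0.55  0.064 0.07 ] rgb [93. 95. 99.]
w4 0.07 1693 [0.5264 0.0589 0.0772] [0.501 0.041 0.07 ] [0.55  0.064 0.085] rgb [60. 61. 65.]
w4 0.085 3980 [0.526  0.0562 0.0955] [0.498 0.04  0.085] [0.553 0.065 0.1  ] rgb [ 93.  95. 100.]
  cups 754 ((0.5291867852210999, 0.10121473670005798), 0.060225244611501694)
```

Depth puts the pin head at (0.526,0.048±2 mm), between the pads, with C ≈ (0.5265,0.1005). So it is caged. I drive the arc clockwise about 85°, turning with it.

```bash

python3 -m inch '[{"slide":[0,-0.44,0],"turn":0.087,"grip":2.2},{"slide":[0.1,-0.88,0],"turn":0.175,"grip":2.2},{"slide":[0.18,-1.31,0],"turn":0.262,"grip":2.2},{"slide":[0.29,-1.73,0],"turn":0.349,"grip":2.2},{"slide":[0.44,-2.14,0],"turn":0.436,"grip":2.2},{"slide":[0.63,-2.53,0],"turn":0.524,"grip":2.2},{"slide":[0.85,-2.91,0],"turn":0.611,"grip":2.2},{"slide":[1.1,-3.26,0],"turn":0.698,"grip":2.2},{"slide":[1.38,-3.6,0],"turn":0.785,"grip":2.2},{"slide":[1.69,-3.9,0],"turn":0.873,"grip":2.2}]'
python3 -m inch '[{"slide":[0,0,0],"turn":0,"grip":2.2},{"slide":[0,0,0],"turn":0,"grip":2.2}]'
python3 - <<'E'
from h import *
from scipy.spatial.transform import Rotation as R
s=ctrl.get_state(); p=s["eef_pos"]; A=R.from_quat(s["tcp_rot"]).as_matrix(); C=np.array([.5265,.1005])
v=p[:2]-C; a0=np.arctan2(v[1],v[0]); print(np.degrees(a0)%360,np.hypot(*v), "yaw",np.degrees(np.arctan2(A[1,0],A[0,0])),s["contact_force"])
u,vv=np.meshgrid(np.arange(640),np.arange(480)); uv=np.c_[u.ravel(),vv.ravel()]
for n in("scene","side"):
    im,d,K,D,W=cam(n); q=pts(d,K,D,W,uv); g=im.reshape(-1,3).astype(int)
    m=(d.ravel()>0)&(np.hypot(*(q[:,:2]-p[:2]).T)<.03)&(q[:,2]>.05)&(q[:,2]<.1)&(g.min(1)>90); print(n,m.sum(),np.median(q[m],0).round(4))
for k in range(1,10):
    t=np.radians(5*k); a=a0-t; w=np.r_[C+.05*np.array([np.cos(a),np.sin(a)]),p[2]]
    print(k,(A.T@(w-p)*100).round(2)[:2],round(t,3),np.degrees(a)%360)
E
```

```text
time: 10.15
eef_pos: [0.4883, 0.0684, 0.0598]
tcp_rot: [0.945, 0.327, 0.001, 0.001]
contact_force: [1.2, -1.4, 0.4]
opening: 0.255
finger_force: 0.6
time: 10.35
eef_pos: [0.4875, 0.0684, 0.0593]
tcp_rot: [0.944, 0.33, -0.0, -0.0]
contact_force: [-0.1, 0.3, 0.2]
opening: 0.254
finger_force: 0.0
219.4830083708353 0.05048403159163596 yaw 38.48827014138546 [-0.0616923   0.34400932  0.18280177]
scene 224 [0.4865 0.0652 0.0783]
side 126 [0.4875 0.0629 0.0793]
1 [ 0.06 -0.44] 0.087 214.4830083708353
2 [ 0.11 -0.87] 0.175 209.4830083708353
3 [ 0.2 -1.3] 0.262 204.48300837083528
4 [ 0.32 -1.72] 0.349 199.4830083708353
5 [ 0.48 -2.12] 0.436 194.4830083708353
6 [ 0.67 -2.51] 0.524 189.4830083708353
7 [ 0.9  -2.88] 0.611 184.48300837083528
8 [ 1.16 -3.23] 0.698 179.48300837083528
9 [ 1.45 -3.56] 0.785 174.4830083708353
```

The pin follows with about 1–2 N of push. I go on 40° more to ~179.5, then open, lift and measure.

```bash

python3 -m inch '[{"slide":[0.06,-0.44,0],"turn":0.087,"grip":2.2},{"slide":[0.11,-0.87,0],"turn":0.175,"grip":2.2},{"slide":[0.2,-1.3,0],"turn":0.262,"grip":2.2},{"slide":[0.32,-1.72,0],"turn":0.349,"grip":2.2},{"slide":[0.48,-2.12,0],"turn":0.436,"grip":2.2},{"slide":[0.67,-2.51,0],"turn":0.524,"grip":2.2},{"slide":[0.9,-2.88,0],"turn":0.611,"grip":2.2},{"slide":[1.16,-3.23,0],"turn":0.698,"grip":2.2},{"slide":[1.16,-3.23,0],"turn":0.698,"grip":2.2},{"slide":[1.16,-3.23,0],"turn":0.698,"grip":4.4},{"slide":[1.16,-3.23,0],"turn":0.698,"grip":4.4},{"slide":[1.16,-3.23,0],"turn":0.698,"grip":4.4},{"slide":[1.16,-3.23,0],"turn":0.698,"grip":4.4}]'
python3 -m inch '[{"slide":[0,0,-2],"turn":0,"grip":4.4},{"slide":[0,0,-5],"turn":0,"grip":4.4},{"slide":[0,0,-8],"turn":0,"grip":4.4},{"slide":[0,0,-12],"turn":0,"grip":4.4},{"slide":[-4,0,-15],"turn":0,"grip":4.4},{"slide":[-4,0,-15],"turn":0,"grip":4.4},{"slide":[-4,0,-15],"turn":0,"grip":4.4}]'
cat > m.py <<'E'
from h import *
import sys
im,d,K,D,W=cam("wrist"); np.savez(sys.argv[1],im=im,d=d,K=K,D=D,W=W)
V=np.linalg.inv(W); pj=lambda P: cv2.projectPoints(np.array(P,float),cv2.Rodrigues(V[:3,:3])[0],V[:3,3],K,D)[0].reshape(-1,2)
print("expected px C,ptr,head(179),knob",pj([[.5265,.1005,.044],[.437,.1095,.045],[.4765,.1012,.096],[.543,.252,.094]]).round(0).tolist())
u,v=np.meshgrid(np.arange(640),np.arange(480)); q=pts(d,K,D,W,np.c_[u.ravel(),v.ravel()]); g=im.reshape(-1,3).astype(int); ok=d.ravel()>0
near=ok&(np.hypot(q[:,0]-.5265,q[:,1]-.1)<.13)
def show(n,m,h):
    if m.sum()<5: print(n,m.sum()); return
    r=ray(K,D,W,np.c_[u.ravel()[m],v.ravel()[m]],h); c=(r.min(0)+r.max(0))/2
    print(n,m.sum(),"mid",c.round(4),"med",np.median(r,0).round(4),"ext",np.ptp(r,axis=0).round(3),"px",u.ravel()[m].mean().round(1),v.ravel()[m].mean().round(1))
    return c
h=show("head",near&(q[:,2]>.088)&(q[:,2]<.105)&(np.hypot(q[:,0]-.477,q[:,1]-.1)<.03),.096)
post=show("post",near&(q[:,2]>.03)&(q[:,2]<.055)&(np.hypot(q[:,0]-.43,q[:,1]-.11)<.02),.047)
show("knob",near|ok&(q[:,2]>.085)&(np.hypot(q[:,0]-.543,q[:,1]-.252)<.025),.1) if 0 else None
show("nut",near&(q[:,2]>.035)&(np.hypot(q[:,0]-.5265,q[:,1]-.1)<.018),.042)
# cups circle fit: dark tops
cups=near&(q[:,2]>.042)&(q[:,2]<.051)&(g.max(1)<60)&(abs(np.hypot(q[:,0]-.5265,q[:,1]-.1)-.05)<.018)
mk=np.zeros(d.size,np.uint8); mk[cups]=255
n,l,st,ce=cv2.connectedComponentsWithStats(mk.reshape(d.shape)); P=[]
for i in range(1,n):
    if st[i,4]>40: c=ray(K,D,W,[ce[i]],.046)[0]; P.append(c[:2]); print("cup",st[i,4],c.round(4))
cv2.imwrite("pics/"+sys.argv[1]+".png",im[:,:,::-1])
E
python3 m.py w5
```

```text
time: 11.75
eef_pos: [0.4766, 0.1008, 0.0593]
tcp_rot: [1.0, -0.014, -0.0, -0.0]
contact_force: [-0.9, -0.2, 0.4]
opening: 0.511
finger_force: 0.0
time: 12.45
eef_pos: [0.4368, 0.1021, 0.2103]
tcp_rot: [1.0, -0.014, 0.002, -0.0]
contact_force: [-0.5, -0.8, -0.9]
opening: 0.512
finger_force: 0.0
expected px C,ptr,head(179),knob [[316.0, 116.0], [309.0, 217.0], [317.0, 181.0], [107.0, 97.0]]
head 445 mid [0.4797 0.1007 0.096 ] med [0.4796 0.1009 0.096 ] ext [0.018 0.017 0.   ] px 317.3 177.3
post 301 mid [0.4387 0.1076 0.047 ] med [0.4352 0.1089 0.047 ] ext [0.027 0.023 0.   ] px 309.5 217.2
nut 968 mid [0.528  0.1008 0.042 ] med [0.5285 0.1007 0.042 ] ext [0.03 0.03 0.  ] px 315.7 113.7
cup 199 [0.5767 0.1006 0.046 ]
cup 135 [0.563  0.0656 0.046 ]
cup 190 [0.5622 0.1348 0.046 ]
cup 68 [0.5315 0.0459 0.046 ]
cup 137 [0.5281 0.1491 0.046 ]
cup 62 [0.492  0.1384 0.046 ]
```

The pin is at ~180.0° (opposite cup and head agree). I need the pointer direction precisely, so I segment the dark post and tip.

```bash
cat > p.py <<'E'
from h import *
import sys
z=np.load(sys.argv[1]+".npz"); im,d,K,D,W=[z[k] for k in("im","d","K","D","W")]
C=np.array([.528,.1008]); g=im.max(2).astype(int)
print(g[196:232:2,296:324:2])
u,v=np.meshgrid(np.arange(640),np.arange(480)); q=ray(K,D,W,np.c_[u.ravel(),v.ravel()],.046)
m=(g.ravel()<140)&(np.hypot(q[:,0]-.434,q[:,1]-.109)<.016)
p=q[m]; r=np.hypot(*(p[:,:2]-C).T); a=np.degrees(np.arctan2(p[:,1]-C[1],p[:,0]-C[0]))%360
for lo in np.arange(.084,.116,.003):
    k=(r>=lo)&(r<lo+.003)
    if k.sum(): print(lo.round(3),k.sum(),"ang",a[k].min().round(1),a[k].mean().round(2),a[k].max().round(1))
# pawl hinge/knob and depth heights
qq=pts(d,K,D,W,np.c_[u.ravel(),v.ravel()]); k=(d.ravel()>0)&(qq[:,2]>.083)&(qq[:,2]<.12)&(np.hypot(qq[:,0]-.543,qq[:,1]-.252)<.02)&(g.ravel()<70)
if k.sum(): r_=ray(K,D,W,np.c_[u.ravel()[k],v.ravel()[k]],.094); c=np.median(r_,0)[:2]; print("knob",k.sum(),c,np.hypot(*(c-C)),np.degrees(np.arctan2(*(c-C)[::-1])))
E
python3 p.py w5; python3 p.py w2 | tail -1
```

```text
[[228 228 228 228 227 227 226 224 225 218 189 147 195 230]
 [228 227 226 226 225 225 225 224 225 226 227 162 187 230]
 [225 226 225 225 225 226 225 226 227 227 230 160 181 229]
 [224 225 225 226 226 227 227 228 228 228 231 161 177 227]
 [224 228 229 228 229 229 229 230 229 228 229 165 174 228]
 [198 203 203 206 203 206 215 217 217 218 217 159 165 223]
 [187 187 187 188 187 188 191 189 184 188 186 151 170 216]
 [186 187 187 188 188 189 189 189 189 188 186 181 185 190]
 [186 186 187 181 140 128 131 139 147 161 178 186 187 188]
 [184 185 187 166  66  59  68  70  64  68 133 188 189 188]
 [185 184 187 142  58  60  93 102  61  60 119 189 189 188]
 [174 182 187 117  64  73 115 115  71  60 120 191 188 189]
 [ 84 105 122  97 100 104 116 118 100  89 115 176 173 171]
 [ 54  54  53  86 112 113 115 117 115 113  79  83  75  72]
 [ 54  56  54  87 114 115 116 115 116 116  72  52  52  51]
 [ 55  57  57  93 117 114 117 115 116 113  72  52  51  52]
 [ 53  56  59 104 117 115 115 116 116 114  73  52  52  52]
 [ 52  54  58  78  81  84  86  90  96  95  69  53  53  53]]
0.084 13 ang 171.9 174.96 178.1
0.087 44 ang 170.8 174.72 178.7
0.09 46 ang 170.5 174.6 178.7
0.093 84 ang 165.7 174.91 184.3
0.096 105 ang 165.9 174.94 184.2
0.099 100 ang 166.2 174.87 183.5
0.102 94 ang 167.0 175.29 182.8
0.105 75 ang 168.9 175.15 181.7
0.108 31 ang 171.2 174.83 178.6
knob 834 [0.54334642 0.25093448] 0.15091677963496217 84.16362224063022
knob 490 [0.54361303 0.25083861] 0.15084877240867606 84.05917830550113
```

The pointer is at 174.3° (tip and post ~174.6, lever direction 84.1+90), and the pin at 180.0°. The remaining turn is about 5.7° clockwise, 5 mm at the pin. I return, grip the head lightly, move it and release.

```bash

python3 -m inch '[{"slide":[2.5,0,0],"turn":0,"grip":4.4},{"slide":[4.2,0,1],"turn":0,"grip":4.4},{"slide":[4.2,0,4],"turn":0,"grip":4.4},{"slide":[4.2,0,7],"turn":0,"grip":4.4},{"slide":[4.2,0,10],"turn":0,"grip":4.4},{"slide":[4.2,0,12],"turn":0,"grip":4.4},{"slide":[4.2,0,14],"turn":0,"grip":4.4},{"slide":[4.2,0,15],"turn":0,"grip":4.4},{"slide":[4.2,0,15],"turn":0,"grip":4.4},{"slide":[4.2,0,15],"turn":0,"grip":1.8},{"slide":[4.2,0,15],"turn":0,"grip":1.8},{"slide":[4.2,0,15],"turn":0,"grip":1.8},{"slide":[4.2,0,15],"turn":0,"grip":1.8},{"slide":[4.2,0,15],"turn":0,"grip":1.7},{"slide":[4.2,0,15],"turn":0,"grip":1.7},{"slide":[4.2,0,15],"turn":0,"grip":1.7}]' 20
python3 -m inch '[{"slide":[0,-0.1,0],"turn":0.02,"grip":1.7},{"slide":[0,-0.2,0],"turn":0.04,"grip":1.7},{"slide":[0,-0.3,0],"turn":0.06,"grip":1.7},{"slide":[0,-0.4,0],"turn":0.08,"grip":1.7},{"slide":[0,-0.5,0],"turn":0.1,"grip":1.7},{"slide":[0,-0.5,0],"turn":0.1,"grip":1.7},{"slide":[0,-0.5,0],"turn":0.1,"grip":1.7},{"slide":[0,-0.5,0],"turn":0.1,"grip":4.4},{"slide":[0,-0.5,0],"turn":0.1,"grip":4.4},{"slide":[0,-0.5,0],"turn":0.1,"grip":4.4},{"slide":[0,-0.5,0],"turn":0.1,"grip":4.4}]'
python3 -m inch '[{"slide":[0,0,-2],"turn":0,"grip":4.4},{"slide":[0,0,-5],"turn":0,"grip":4.4},{"slide":[0,0,-8],"turn":0,"grip":4.4},{"slide":[0,0,-12],"turn":0,"grip":4.4},{"slide":[-4,0,-15],"turn":0,"grip":4.4},{"slide":[-4,0,-15],"turn":0,"grip":4.4},{"slide":[-4,0,-15],"turn":0,"grip":4.4}]'
python3 m.py w6; python3 p.py w6
```

```text
time: 14.1
eef_pos: [0.4794, 0.1008, 0.0602]
tcp_rot: [1.0, -0.014, 0.001, 0.0]
contact_force: [1.1, -0.4, 2.7]
opening: 0.2
finger_force: 11.7
time: 15.2
eef_pos: [0.478, 0.1059, 0.0586]
tcp_rot: [0.998, -0.064, -0.001, 0.0]
contact_force: [0.3, 0.5, -0.4]
opening: 0.515
finger_force: 0.0
time: 15.9
eef_pos: [0.4391, 0.1111, 0.21]
tcp_rot: [0.998, -0.064, 0.001, -0.0]
contact_force: [0.3, -0.4, -0.1]
opening: 0.513
finger_force: 0.0
expected px C,ptr,head(179),knob [[316.0, 118.0], [319.0, 219.0], [324.0, 183.0], [110.0, 120.0]]
head 444 mid [0.4802 0.1072 0.096 ] med [0.4801 0.1072 0.096 ] ext [0.018 0.017 0.   ] px 315.4 179.2
post 310 mid [0.4388 0.1079 0.047 ] med [0.4357 0.1092 0.047 ] ext [0.027 0.022 0.   ] px 319.1 218.8
nut 960 mid [0.5284 0.1007 0.042 ] med [0.5285 0.1005 0.042 ] ext [0.031 0.031 0.   ] px 315.8 115.2
cup 194 [0.5763 0.0944 0.046 ]
cup 192 [0.5666 0.1302 0.046 ]
cup 141 [0.559  0.0612 0.046 ]
cup 126 [0.5345 0.1494 0.046 ]
cup 52 [0.5241 0.0448 0.046 ]
cup 61 [0.4977 0.1425 0.046 ]
[[227 228 227 227 227 227 226 225 212 135 135 204 232 231]
 [227 227 226 22
[... 646 characters left out ...]
 186 186 184 186 189 117  61  75 115 118  79]
 [ 87  99 111 117 121 125 136 147 108  97 103 117 118 108]
 [ 53  54  54  54  55  55  58  60  75 110 114 116 118 116]
 [ 54  55  55  55  56  56  55  55  73 110 116 116 118 115]
 [ 54  54  53  53  54  54  55  59  69 112 115 114 117 116]
 [ 53  53  52  52  53  52  55  57  78 117 116 116 116 116]]
0.084 11 ang 171.7 174.73 177.8
0.087 44 ang 170.5 174.37 178.3
0.09 52 ang 170.5 174.45 178.8
0.093 89 ang 165.5 174.9 184.6
0.096 106 ang 165.7 174.85 184.0
0.099 101 ang 166.4 174.95 183.7
0.102 88 ang 167.6 175.16 182.9
0.105 71 ang 168.8 175.02 181.0
0.108 29 ang 170.9 174.75 179.3
knob 801 [0.54343572 0.25106097] 0.15105171274882373 84.13480123070882
```

The pin now stands at ~172.3° against the pointer's 174.4°, an overshoot of about 2° (1.8 mm). I make a small counter-clockwise correction the same way.

```bash

python3 -m inch '[{"slide":[2.5,0,0],"turn":0,"grip":4.4},{"slide":[4,0,1],"turn":0,"grip":4.4},{"slide":[4,0,4],"turn":0,"grip":4.4},{"slide":[4,0,7],"turn":0,"grip":4.4},{"slide":[4,0,10],"turn":0,"grip":4.4},{"slide":[4,0,12],"turn":0,"grip":4.4},{"slide":[4,0,14],"turn":0,"grip":4.4},{"slide":[4,0,15],"turn":0,"grip":4.4},{"slide":[4,0,15],"turn":0,"grip":4.4},{"slide":[4,0,15],"turn":0,"grip":1.8},{"slide":[4,0,15],"turn":0,"grip":1.8},{"slide":[4,0,15],"turn":0,"grip":1.8},{"slide":[4,0,15],"turn":0,"grip":1.7},{"slide":[4,0,15],"turn":0,"grip":1.7},{"slide":[4,0,15],"turn":0,"grip":1.7},{"slide":[4,0,15],"turn":0,"grip":1.7}]' 20
python3 -m inch '[{"slide":[0,0.06,0],"turn":-0.01,"grip":1.7},{"slide":[0,0.12,0],"turn":-0.02,"grip":1.7},{"slide":[0,0.18,0],"turn":-0.035,"grip":1.7},{"slide":[0,0.18,0],"turn":-0.035,"grip":1.7},{"slide":[0,0.18,0],"turn":-0.035,"grip":1.7},{"slide":[0,0.18,0],"turn":-0.035,"grip":1.7},{"slide":[0,0.18,0],"turn":-0.035,"grip":4.4},{"slide":[0,0.18,0],"turn":-0.035,"grip":4.4},{"slide":[0,0.18,0],"turn":-0.035,"grip":4.4},{"slide":[0,0.18,0],"turn":-0.035,"grip":4.4}]'
python3 -m inch '[{"slide":[0,0,-2],"turn":0,"grip":4.4},{"slide":[0,0,-5],"turn":0,"grip":4.4},{"slide":[0,0,-8],"turn":0,"grip":4.4},{"slide":[0,0,-12],"turn":0,"grip":4.4},{"slide":[-4,0,-15],"turn":0,"grip":4.4},{"slide":[-4,0,-15],"turn":0,"grip":4.4},{"slide":[-4,0,-15],"turn":0,"grip":4.4},{"slide":[-4,0,-15],"turn":0,"grip":4.4}]'
python3 m.py w7; python3 p.py w7|tail -10
```

```text
time: 17.55
eef_pos: [0.4797, 0.106, 0.0603]
tcp_rot: [0.998, -0.064, 0.001, -0.0]
contact_force: [0.2, 1.4, 4.0]
opening: 0.198
finger_force: 11.7
time: 18.55
eef_pos: [0.4779, 0.104, 0.0587]
tcp_rot: [0.999, -0.047, -0.001, 0.0]
contact_force: [0.8, 1.2, 0.1]
opening: 0.518
finger_force: 0.0
time: 19.35
eef_pos: [0.4382, 0.1077, 0.2078]
tcp_rot: [0.999, -0.047, -0.001, 0.0]
contact_force: [0.6, -1.0, -0.9]
opening: 0.518
finger_force: 0.0
expected px C,ptr,head(179),knob [[316.0, 116.0], [315.0, 218.0], [321.0, 182.0], [106.0, 111.0]]
head 454 mid [0.4799 0.1051 0.096 ] med [0.4797 0.1053 0.096 ] ext [0.018 0.017 0.   ] px 315.1 178.4
post 311 mid [0.4389 0.1083 0.047 ] med [0.4355 0.109  0.047 ] ext [0.028 0.022 0.   ] px 315.3 218.2
nut 966 mid [0.5284 0.1005 0.042 ] med [0.5285 0.1007 0.042 ] ext [0.03  0.031 0.   ] px 315.2 113.5
cup 195 [0.5763 0.0963 0.046 ]
cup 191 [0.5655 0.1316 0.046 ]
cup 138 [0.5601 0.0623 0.046 ]
cup 131 [0.5332 0.1498 0.046 ]
cup 66 [0.5266 0.0454 0.046 ]
cup 42 [0.4914 0.1399 0.046 ]
0.084 17 ang 171.6 174.7 177.6
0.087 49 ang 170.5 174.64 178.8
0.09 47 ang 170.5 174.6 178.7
0.093 90 ang 165.6 175.1 184.7
0.096 106 ang 165.8 174.9 184.5
0.099 101 ang 166.0 174.95 183.7
0.102 90 ang 167.3 175.19 182.9
0.105 74 ang 168.5 175.0 181.2
0.108 36 ang 170.6 174.85 179.1
knob 820 [0.5433233  0.25100006] 0.15097967437980211 84.17488000359324
```

The nut, pin head and pointer are in line (pixel columns 315.2, 315.1 and 315.3; pin at 174.7° against pointer 174.4°). The lever ball is at r 151 mm, so the pawl is lifted, and the gripper is clear.

```bash
python3 -c "
from plant import ctrl
print(ctrl.sign_off())"
```

```text
the job is handed in; nothing more can be done
None
```

The job is handed in: the pawl lever is thrown fully outward and the wheel is turned back, its pin in line with the pointer to within about 0.3° by the wrist camera; it first went about 2° past and was eased back counter-clockwise, and no move went near the bottles or timer, though I took no final picture of them.

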